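# Push a spent coffee capsule through the spring flap of the waste station

## Task

Get rid of the spent copper coffee capsule that stands on the landing of the steel waste station: with one finger push the black spring flap open, and while that finger holds it open push the capsule over the landing's edge with the other finger, so that it drops inside; then take the hand away and let the flap spring shut. Only slide the capsule, without lifting or pinching it, and do not use it to force the flap. Leave the cup, the jug and the tamper where they stand.

Things in the scene. Friction and masses are not known exactly. Their poses are not given: they have to be found in the camera images.
- station: Fixed hollow steel waste station, 275 mm long, 230 mm wide. Origin: on the counter (z = 0), straight below the middle of the landing's inner edge. x points level from the landing into the mouth (the way the capsule is pushed), z up. Landing x = -135 to 0 mm, mouth x = 0 to 95, back block x = 95 to 140 (195 mm high). Inside hollow, floor 6 mm above the counter
- landing_edge (a point): middle of the landing's inner edge, on its top: station x = 0, y = 0, z = 150 mm. The landing is a flat level shelf 150 mm above the counter, y = -115 to 115 mm, with a rim 5 mm high and 4 mm wide on its three outer sides, none on the inner edge, which is rolled over with a 6 mm radius; beyond it lies the mouth
- flap_hinge (a point): middle of the flap's hinge axis: station x = 95, y = 0, z = 195 mm; the axis is level, parallel to the station's y. The mouth spans y = -103 to 103 mm; on either side of it a fixed cheek 12 mm wide rises with the shut flap's slope, from the landing's height to 45 mm above it at the hinge
- flap_edge (a point): middle of the flap's free lower edge, moves with it; shut, it lies at the landing's edge. The flap is a flat black plate, 4 mm thick, 198 mm wide (y), 100 mm long. A finger that moves level along station +x just above the landing's height pushes it open with 2 to 6 N; with its far side at station x (mm) it opens it to about atan(45/(95-x)) - 0.44 rad
- flap (a joint): angle of the flap, rad. 0 = shut, sloping from the hinge down to the landing's edge at 25 degrees to the level. Grows as the free edge swings down and inwards, away from the landing; stop at 1.1. A spring shuts it: about 0.1 N m to start opening, 0.2 N m at 0.8; the weight of the capsule does not open it
- capsule_center (a point): centre of the spent capsule, half-way up. Rigid copper-coloured pod standing on its flat end: 38 mm across with straight sides to 16 mm up, then domed to its top 28 mm up, 17 to 35 g, loose. It stands on the landing, 45 to 70 mm from the inner edge, left or right of the middle
- cup_center (a point): centre (half-way up) of the white espresso cup, 62 mm across at the rim, 55 mm tall; it stands on the landing beside the capsule, their centres 85 mm or more apart; must stay
- jug_center (a point): centre of the steel milk jug, 80 mm across, 100 mm tall, handle on one side; on the counter off the landing's outer end; must stay
- tamper_center (a point): centre of the steel tamper, 58 mm across, 84 mm tall; on the counter beside the station; must stay
- capsule: the same capsule; origin at the middle of its underside
There are look-alikes about, which are no part of the job. What is shaped like the capsule but blue or yellow is not meant.

How it is judged:
By the outcome, as a careful person would: the job done as asked, in the order asked, and still so for the second after the job is handed in, with the robot touching nothing.
It also fails if it takes over 32 s, if anything falls off the work surface, if the arm or the gripper's body presses on something with over 40 N, if the wrist force passes 120 N, or if a joint passes its speed limit or range.

## Robot

A 6-joint arm with a two-finger parallel gripper is mounted at the origin on the work surface. World frame = base frame: x ahead of the robot, y to its left, z up, the work surface at z = 0. Lengths are in m, angles in rad, forces in N, time in s.
With the tool pointing down it reaches from about 0.375 to 0.9 m from the base axis. Payload 3.1 kg.
Tool frame: the origin (TCP) lies at the very end of the fingers, on their centre line; the grasp point (between the pads) lies 19 mm behind it (manip.grasp_offset is the distance from the TCP to the grasp point, in m); y points along the fingers, z is the direction in which the jaws open and shut, and the axes are right-handed (so a half turn about y gives the same grasp; the last joint's range is limited). The gripper opens to 85 mm and grips with 20 to 120 N. Pads are 22 mm wide; open, the fingers measure 114 mm over their backs; the gripper's body (76 mm by 85 mm) begins 54 mm behind the grasp point. The pads swing forward as they close: fully open they stand 13 mm farther back than shut.
Start: joints at [-0.178, 0.527, 1.433, -0, 1.181, -0.178], TCP at [0.625, 0, 0.231] pointing down, gripper open.
Joint ranges: [-3.08, 3.08], [-0.75, 2.2], [0.22, 2.44], [-1.43, 4.57], [0, 2.65], [-2.85, 2.85]. Speed limits (rad/s): [2.79, 2.79, 3.14, 3.14, 3.14, 3.14].

## Interface

Orientations are given as a unit quaternion [x, y, z, w].
In Python, from station import manip gives the robot as it stands.
- The arm moves only by the tool apply_moves, never from a script. Its argument "motion" is a list of rows, each a list of 5 numbers: the finger opening in mm, from 0 to 85.4, then the shift along the tool's x, y, z in units of 30 mm (1.0 is 30 mm), then the turn about the tool's y in units of 10 degrees (1.0 is 10 degrees). In form: [[fingers, x, y, z, twist], ...]. A call has 1 to 12 rows; each row is the pose to reach, as a shift and turn from the pose commanded when the call began, along the tool's axes at that moment; what a row does not reach only later rows make up. A row lasts 1/8 s, in which the tool goes at most 62.5 mm and 10.7 degrees, less where a joint would pass 70% of its speed; a pose out of reach is approached as far as the arm can. A call with a gripper value outside its range is refused whole. The fingers move at their own pace and stop on an object; "squeeze" is the grip in N (left out, the last holds). Time passes only in rows, so rows that repeat a pose let the fingers close. It gives the time, the measured TCP pose, the force and the opening at its end, in the units of the state.
- manip.sense(): the state, without advancing time (a new reading comes with each control period).
- manip.snapshot(name): name is "scene" or "side" or "wrist"; returns the picture (384x512x3 uint8, red, green, blue); there is no depth.
- manip.get_calibration(name): a dict with "intrinsics" (3x3 intrinsics, pixels), "dist_coeffs" ([k1, k2, p1, p2, k3] as OpenCV has them; the pictures are not rectified), "extrinsics" (4x4, takes a point from camera to world coordinates). Camera axes: x right, y up, looking along -z (the intrinsics and any distortion apply to the point x, -y, -z); pixel columns grow to the right and rows downward; lengths in m; the calibration is good to about 2 mm. A picture is of the moment at which its call begins: read the wrist's pose just before it. get_calibration takes no time and is no camera call; for the wrist camera it gives the pose at the moment of the call.
- manip.sign_off(): hands the job in, once; it reports no verdict.
The state is a dict: "t": time; "q": joint angles; "qd": joint speeds; "tau": joint torques, N m; "tcp_pos": TCP position; "tool_rot": TCP orientation; "force": force on the tool from outside, world axes, zero at the start; "ft_torque": the same for the moment, N m; "finger_gap": opening from 0.0 (shut) to 1.0 (fully open).
Only numpy, scipy, OpenCV 4.12 (cv2) and the standard library are available. Lean on these libraries where they do the work, as an engineer would, in place of code of your own. Each camera call takes 0.05 s, during which the arm holds its last target.

## Working session

There is one attempt and no reset: what is moved stays moved. The work goes in short steps, Python scripts to look and compute and a tool call to move; the robot and the scene stay as the last step left them, time stands still between calls to the robot, and variables do not carry over. Pictures are saved under pics/ and viewed, and the job is handed in when it is done.

Besides the shell and the picture viewer there is one more tool, called after ">>>" as name(argument=value, ...) on one line, values as JSON. apply_moves: Moves the arm, as the interface text tells. Its arguments: {"type":"object","properties":{"motion":{"type":"array"},"squeeze":{"type":"number"}},"required":["motion"]}

```bash
ls; mkdir -p pics; python3 - <<'E'
from station import manip
import cv2
s=manip.sense(); print(s)
for n in ["scene","side","wrist"]:
    c=manip.get_calibration(n); print(n,c)
    cv2.imwrite(f"pics/{n}0.png",manip.snapshot(n)[:,:,::-1])
E
```

```text
pics
{'t': 0.0, 'q': array([-1.78524326e-01,  5.28507298e-01,  1.43394682e+00,  1.67281594e-05,
        1.18141150e+00, -1.78526321e-01]), 'qd': array([ 3.59554018e-04,  1.02587114e-03,  3.48056985e-05, -1.06122517e-03,
        1.95729997e-03, -1.47567574e-04]), 'tau': array([ 2.50220628e-04, -4.42344439e+01, -1.78024775e+01, -2.06930472e-04,
        8.36740597e-03,  2.24214921e-05]), 'tcp_pos': array([6.24255335e-01, 1.53297528e-04, 2.30294210e-01]), 'tool_rot': array([-0.5004524 ,  0.50066401, -0.49933753,  0.49954477]), 'force': array([-0.34601759, -0.2241355 ,  0.95541053]), 'ft_torque': array([0.005786  , 0.00710636, 0.00877968]), 'finger_gap': 1.0004256945467704}
scene {'intrinsics': array([[393.44787618,   0.        , 254.77447406],
       [  0.        , 393.44787618, 194.52886114],
       [  0.        ,   0.        ,   1.        ]]), 'dist_coeffs': array([-0.07405201,  0.        ,  0.        ,  0.        ,  0.        ]), 'extrinsics': array([[-0.27063844, -0.64721733,  0.71264617,  1.14338463],
       [ 0.96267733, -0.17988923,  0.20221826,  0.10614343],
       [-0.00268179, 
[... 547 characters left out ...]
3,  0.68366396],
       [ 0.        ,  0.        ,  0.        ,  1.        ]])}
wrist {'intrinsics': array([[304.15278216,   0.        , 253.54265149],
       [  0.        , 304.15278216, 191.73695673],
       [  0.        ,   0.        ,   1.        ]]), 'dist_coeffs': array([-0.01136652,  0.        ,  0.        ,  0.        ,  0.        ]), 'extrinsics': array([[ 9.99998189e-01, -1.07217710e-03,  1.57264974e-03,
         6.25336031e-01],
       [ 6.28224212e-04,  9.65869625e-01,  2.59027937e-01,
         6.66754362e-02],
       [-1.79669844e-03, -2.59026480e-01,  9.65868549e-01,
         3.72010074e-01],
       [ 0.00000000e+00,  0.00000000e+00,  0.00000000e+00,
         1.00000000e+00]])}
```

View pics/scene0.png

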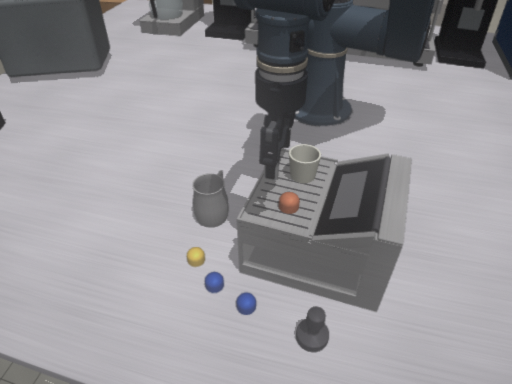

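View pics/side0.png

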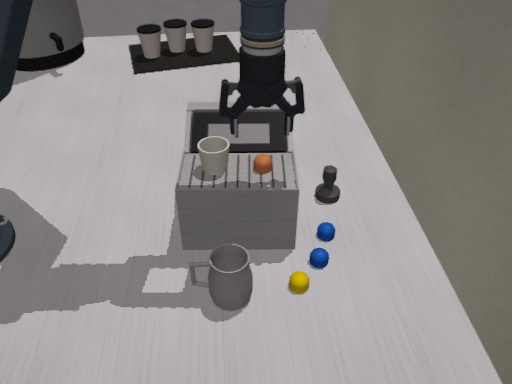

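View pics/wrist0.png

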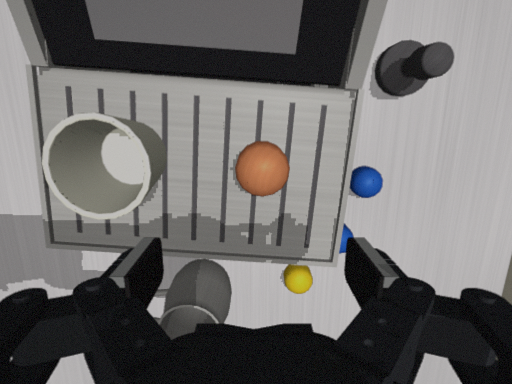

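Candidates for the capsule, by pixel in the scene view:
- Copper: (289,202), on the landing.
- Yellow: (196,256), on the counter.
- Blue: (214,282) and (246,303), both on the counter.

I choose the copper one and will check it in a close crop. The cup is at (304,165), the jug at (210,200) and the tamper at (313,328).

```bash
python3 - <<'E'
import cv2
w=cv2.imread('pics/wrist0.png'); cv2.imwrite('pics/wz.png',cv2.resize(w[40:290,10:400],None,fx=2,fy=2,interpolation=cv2.INTER_CUBIC))
s=cv2.imread('pics/scene0.png'); cv2.imwrite('pics/sz.png',cv2.resize(s[130:300,170:420],None,fx=3.2,fy=3.2,interpolation=cv2.INTER_CUBIC))
s=cv2.imread('pics/side0.png'); cv2.imwrite('pics/dz.png',cv2.resize(s[60:260,160:340],None,fx=3,fy=3,interpolation=cv2.INTER_CUBIC))
E
```

```text
(no output)
```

View pics/wz.png

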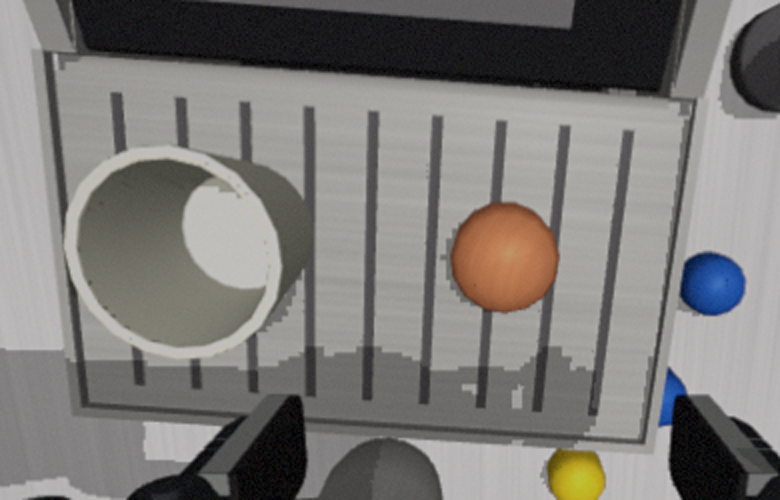

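View pics/sz.png

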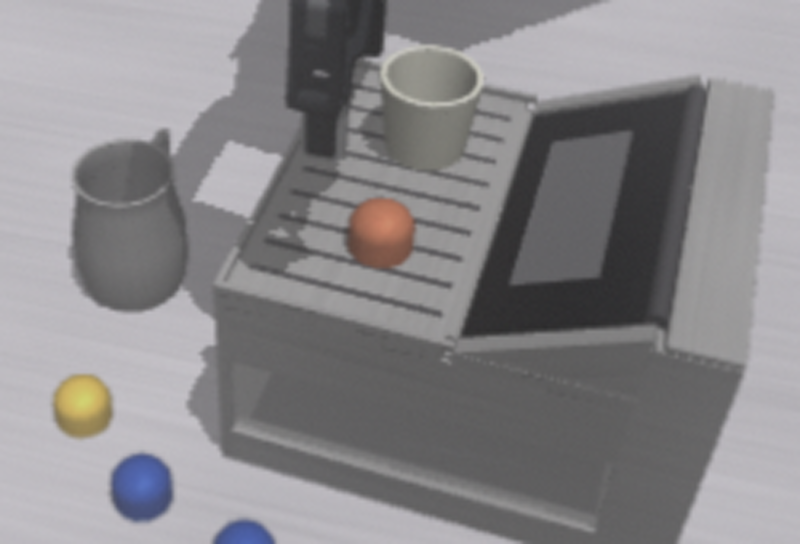

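View pics/dz.png

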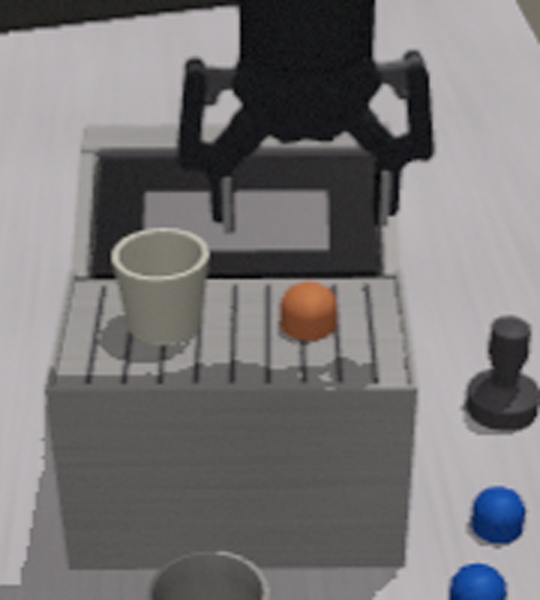

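The close crop shows the copper domed pod standing on the landing, at wrist pixel (262,168), scene (289,202) and side (263,163). The choice holds. Next I measure.

```bash
cat > h.py <<'E'
import numpy as np, cv2
def ray(c,uv):
    p=cv2.undistortPoints(np.array([[uv]],float),c['intrinsics'],c['dist_coeffs'])[0,0]
    d=np.array([p[0],-p[1],-1.]); E=c['extrinsics']; d=E[:3,:3]@d
    return E[:3,3],d/np.linalg.norm(d)
def onplane(c,uv,v,ax=2):
    o,d=ray(c,uv); return o+d*(v-o[ax])/d[ax]
def tri(rs):
    A=np.zeros((3,3));b=np.zeros(3)
    for o,d in rs:
        P=np.eye(3)-np.outer(d,d);A+=P;b+=P@o
    x=np.linalg.solve(A,b); return x,[np.linalg.norm((np.eye(3)-np.outer(d,d))@(x-o)) for o,d in rs]
def blob(im):
    h=cv2.cvtColor(im,cv2.COLOR_BGR2HSV); m=cv2.inRange(h,(3,110,60),(16,255,255))
    n,l,s,c=cv2.connectedComponentsWithStats(m); k=[i for i in range(1,n) if s[i,4]>60]
    return [(c[i],s[i]) for i in k]
E
python3 - <<'E'
from station import manip
from h import *
C={n:manip.get_calibration(n) for n in ['scene','side','wrist']}
rs=[]
for n in C:
    b=blob(cv2.imread(f'pics/{n}0.png')); print(n,b); b=max(b,key=lambda t:t[1][4]); rs.append(ray(C[n],b[0])); print(onplane(C[n],b[0],.164))
print('caps all',tri(rs),'sc-side',tri(rs[:2]),'sc-wr',tri([rs[0],rs[2]]))
# corners: wrist crop/2+(10,40), scene crop/3.2+(170,130), side crop/3+(160,60)
W=lambda x,y:(x/2+10,y/2+40); S=lambda x,y:(x/3.2+170,y/3.2+130); D=lambda x,y:(x/3+160,y/3+60)
K={'outR(rim top)':(W(648,450),S(217,285),D(413,385)),'outL':(W(74,412),None,D(50,385)),'inR':(W(697,97),S(452,348),D(402,277)),'inL':(W(38,52),S(536,98),D(72,278))}
for k,(w,s,d) in K.items():
    r=[ray(C[n],p) for n,p in (('wrist',w),('scene',s),('side',d)) if p]
    print(k,tri(r),'wrist@.155',onplane(C['wrist'],w,.155))
for k,p,yy in [('tipR',(385,222),-.011),('tipL',(230,232),-.011),('elbR',(430,158),-.011),('elbRout',(434,140),-.011),('elbL',(180,155),-.011),('bodyR',(375,90),-.04)]:
    print(k,onplane(C['side'],D(*p),yy,1))
E
```

```text
scene [(array([289.30952381, 199.9       ]), array([281, 193,  18,  18, 210], dtype=int32))]
[0.62579868 0.02418318 0.164     ]
side [(array([262.59121622, 163.39527027]), array([254, 154,  18,  19, 296], dtype=int32))]
[0.6292156  0.02096431 0.164     ]
wrist [(array([261.84713656, 168.469163  ]), array([ 236,  141,   53,   55, 2270], dtype=int32))]
[0.63086769 0.02756826 0.164     ]
caps all (array([0.62930826, 0.02532254, 0.16352964]), [np.float64(0.0028796204379496846), np.float64(0.0021207764509998672), np.float64(0.0026451752652597808)]) sc-side (array([0.62818432, 0.02347084, 0.16399904]), [np.float64(0.0018675415063342483), np.float64(0.0018675415063342752)]) sc-wr (array([0.63073418, 0.02663718, 0.16828551]), [np.float64(0.0017065047678181354), np.float64(0.0017065047678181378)])
outR(rim top) (array([ 0.6883253 , -0.05258727,  0.15506731]), [np.float64(0.0011224856964666564), np.float64(0.0013634166762788813), np.float64(0.0010251828404931249)]) wrist@.155 [ 0.6887846  -0.05151475  0.155     ]
outL (array([ 0.46469879, -0.03502522,  0.15636197]), [np.float64(2.55816526583037e-05), np.float64(2.5581652658290894e-05)]) wrist@.155 [ 0.4636537  -0.03566617  0.155     ]
inR (array([0.69819179, 0.07876491, 0.15033208]), [np.float64(0.0026184561446531956), np.float64(0.002483199993644488), np.float64(0.002849399887168596)]) wrist@.155 [0.69629698 0.08104825 0.155     ]
inL (array([0.47159867, 0.09464794, 0.15162897]), [np.float64(0.001485593102339475), np.float64(0.002278111808845422), np.float64(0.0022387794397156725)]) wrist@.155 [0.47436871 0.09562435 0.155     ]
tipR [ 0.67184723 -0.011       0.24781129]
tipL [ 0.57906864 -0.011       0.2455757 ]
elbR [ 0.69645737 -0.011       0.28986213]
elbRout [ 0.69807756 -0.011       0.30149175]
elbL [ 0.55181436 -0.011       0.29839155]
bodyR [ 0.65819479 -0.04        0.34858762]
```

```bash
python3 - <<'E'
from station import manip
from h import *
from scipy.spatial.transform import Rotation as R
s=manip.sense(); M=R.from_quat(s['tool_rot']).as_matrix(); print(M.round(4),s['tcp_pos'],s['t'])
d=np.array([.629,.024,s['tcp_pos'][2]])-s['tcp_pos']; print(M.T@d/.03)
xs=np.array([.07,.9976,0]); z=M[:,2]; a=np.degrees(np.arctan2(z[1],z[0]));print('jaw ang',a,'want',np.degrees(np.arctan2(xs[1],xs[0])))
E
```

```text
[[ 0.0e+00 -1.7e-03  1.0e+00]
 [-1.0e+00  3.0e-04  0.0e+00]
 [-3.0e-04 -1.0e+00 -1.7e-03]] [6.24453329e-01 1.34889622e-04 2.30542611e-01] 0.15
[-7.95499114e-01 -2.46463743e-05  1.51579669e-01]
jaw ang 0.0017410867528616625 want 85.98622537263915
```

>>> apply_moves(motion=[[85.4, -0.3, 0, 0.05, 1], [85.4, -0.6, 0, 0.1, 2], [85.4, -0.8, 0, 0.15, 3], [85.4, -0.8, 0, 0.15, 4], [85.4, -0.8, 0, 0.15, 5], [85.4, -0.8, 0, 0.15, 6], [85.4, -0.8, 0, 0.15, 7], [85.4, -0.8, 0, 0.15, 8], [85.4, -0.8, 0, 0.15, 9], [85.4, -0.8, 0, 0.15, 9.4], [85.4, -0.8, 0, 0.15, 9.4]])

```text
t: 1.52
tcp_pos: [0.6292, 0.0241, 0.2309]
tool_rot: [0.024, 0.707, -0.707, -0.025]
force: [-0.1, -0.3, -0.2]
finger_gap: 1.0
```

```bash
python3 - <<'E'
from station import manip
from h import *
from scipy.spatial.transform import Rotation as R
s=manip.sense(); M=R.from_quat(s['tool_rot']).as_matrix(); print(M.round(4),s['tcp_pos'],s['t'],s['q'],s['force'])
for n in ["scene","wrist"]:
    c=manip.get_calibration(n)
    im=manip.snapshot(n)[:,:,::-1]; cv2.imwrite(f"pics/{n}1.png",im); b=blob(im)
    for q in b: print(n,q,onplane(c,q[0],.164))
    if n=='wrist': print(c['extrinsics']); np.save('w1.npy',c['extrinsics'])
s=cv2.imread('pics/scene1.png'); cv2.imwrite('pics/sz1.png',cv2.resize(s[80:300,170:420],None,fx=2.7,fy=2.7,interpolation=cv2.INTER_CUBIC))
E
```

```text
[[-9.976e-01 -8.000e-04 -6.890e-02]
 [ 6.890e-02  1.000e-04 -9.976e-01]
 [ 8.000e-04 -1.000e+00 -0.000e+00]] [0.62921622 0.02406983 0.23093873] 1.525 [-1.38968232e-01  5.34649521e-01  1.42005459e+00 -8.44772062e-06
  1.18771366e+00  1.50077581e+00] [-0.10675597 -0.32299096 -0.19220265]
scene (array([289.71052632, 199.94298246]), array([281, 192,  18,  19, 228], dtype=int32)) [0.62571616 0.02490639 0.164     ]
wrist (array([251.1908046 , 201.49057471]), array([ 226,  174,   52,   55, 2175], dtype=int32)) [0.63233042 0.02662148 0.164     ]
[[-6.78842199e-02  9.63358551e-01  2.59484172e-01  6.95469112e-01]
 [-9.97693171e-01 -6.54790716e-02 -1.79116862e-02  2.05818704e-02]
 [-2.64593442e-04 -2.60101507e-01  9.65581243e-01  3.72515399e-01]
 [ 0.00000000e+00  0.00000000e+00  0.00000000e+00  1.00000000e+00]]
```

View pics/wrist1.png

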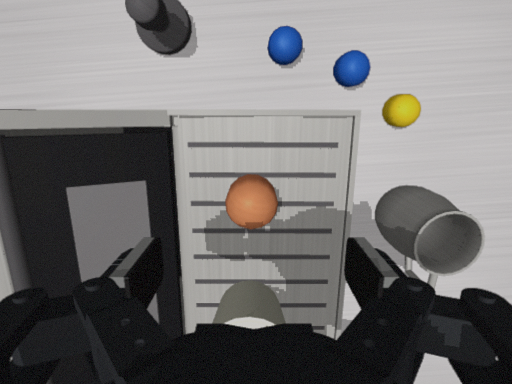

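View pics/sz1.png

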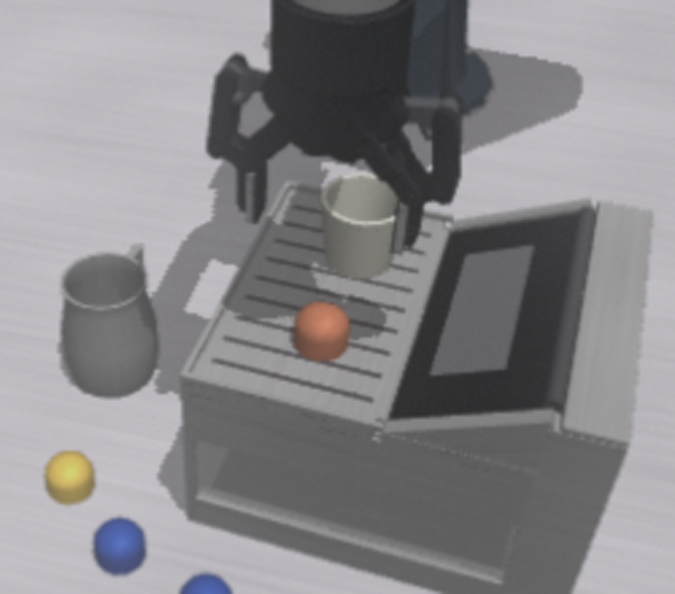

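```bash
python3 - <<'E'
from station import manip
from h import *
c=manip.get_calibration('wrist'); s=manip.sense()
c0=dict(c); c0['extrinsics']=np.array([[9.99998189e-01,-1.07217710e-03,1.57264974e-03,6.25336031e-01],[6.28224212e-04,9.65869625e-01,2.59027937e-01,6.66754362e-02],[-1.79669844e-03,-2.59026480e-01,9.65868549e-01,3.72010074e-01],[0,0,0,1]])
print('caps',tri([ray(c0,(261.85,168.47)),ray(c,(251.2,201.5))]))
for n,p,z in [('in1',(178,118),.15),('in2',(185,325),.15),('outT',(358,113),.155),('outB',(339,320),.155),('slotL',(188,145),.15),('slotR',(338,146),.15),('slot2L',(192,230),.15),('slot2R',(331,231),.15)]:
    print(n,onplane(c,p,z).round(4))
sc=manip.get_calibration('scene')
# finger tips in scene: jaw plane x ~ .629+.011
for n,p in [('capsF tip',(255,220)),('flapF tip',(402,252)),('elbow flap',(448,203)),('elb cap',(215,158))]:
    print(n,onplane(sc,(p[0]/2.7+170,p[1]/2.7+80),.640,0).round(4))
E
```

```text
caps (array([0.63088968, 0.02672808, 0.15918291]), [np.float64(2.4712303096519844e-05), np.float64(2.4712303096710463e-05)])
in1 [0.6936 0.0747 0.15  ]
in2 [0.521  0.0917 0.15  ]
outT [ 0.6886 -0.0516  0.155 ]
outB [ 0.5211 -0.0393  0.155 ]
slotL [0.6741 0.0699 0.15  ]
slotR [ 0.666  -0.0391  0.15  ]
slot2L [0.608 0.075 0.15 ]
slot2R [ 0.5997 -0.0339  0.15  ]
capsF tip [ 0.64   -0.0199  0.2526]
flapF tip [0.64   0.0714 0.2473]
elbow flap [0.64   0.0935 0.2882]
elb cap [ 0.64   -0.0449  0.2936]
```

>>> apply_moves(motion=[[85.4, 0, 0.4, 0, 0], [85.4, 0, 0.8, 0, 0], [85.4, 0, 1.2, 0, 0], [85.4, 0, 1.6, 0, 0], [85.4, 0, 2.0, 0, 0], [85.4, 0, 2.3, 0, 0], [85.4, 0, 2.3, 0, 0], [85.4, 0, 2.3, 0, 0]])

```text
t: 2.62
tcp_pos: [0.6299, 0.024, 0.1626]
tool_rot: [-0.025, -0.707, 0.707, 0.024]
force: [-1.2, -0.3, -0.1]
finger_gap: 1.001
```

```bash
python3 - <<'E'
from station import manip
from h import *
s=manip.sense(); print(s['tcp_pos'],s['t'],s['force'])
for n in ["scene","side","wrist"]:
    im=manip.snapshot(n)[:,:,::-1]; cv2.imwrite(f"pics/{n}2.png",im)
    c=manip.get_calibration(n)
    for q in blob(im): print(n,q,onplane(c,q[0],.164))
s=cv2.imread('pics/scene2.png')[110:270,190:400]; d=cv2.imread('pics/side2.png')[60:220,150:320]
cv2.imwrite('pics/z2.png',np.vstack([cv2.resize(s,(800,600),interpolation=cv2.INTER_CUBIC)]))
cv2.imwrite('pics/d2.png',cv2.resize(d,(640,600),interpolation=cv2.INTER_CUBIC))
E
```

```text
[0.62985716 0.02398494 0.1626373 ] 2.625 [-1.18998459 -0.31127284 -0.10746922]
scene (array([289.87242798, 201.86419753]), array([281, 193,  18,  19, 243], dtype=int32)) [0.63060766 0.02623871 0.164     ]
wrist (array([250.12945753, 241.59174411]), array([ 213,  202,   75,   80, 4627], dtype=int32)) [0.63267448 0.02657314 0.164     ]
```

View pics/z2.png

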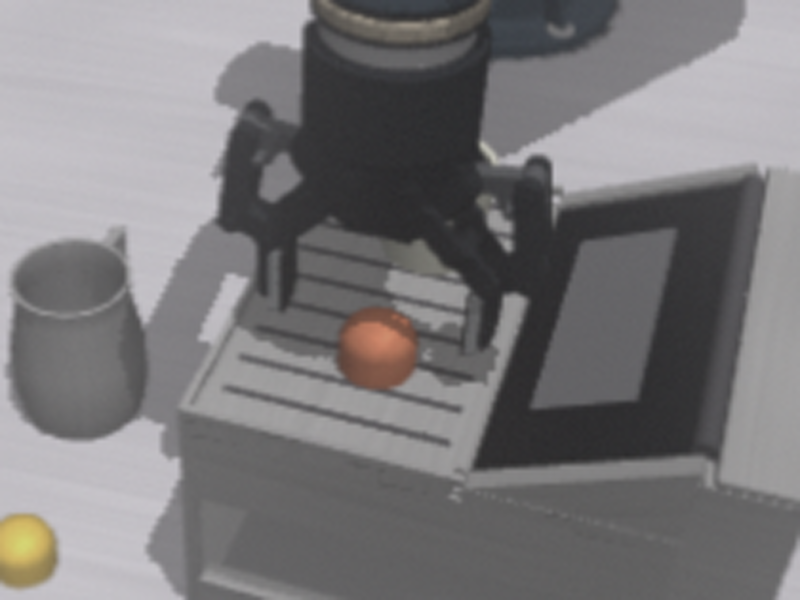

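View pics/d2.png

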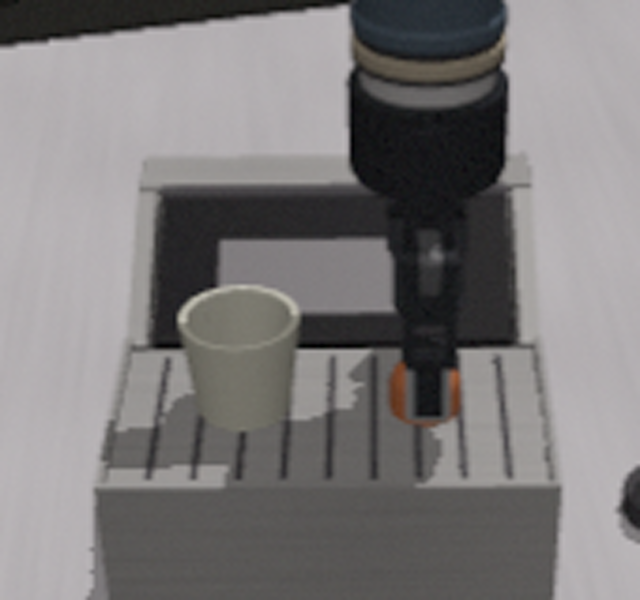

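View pics/wrist2.png

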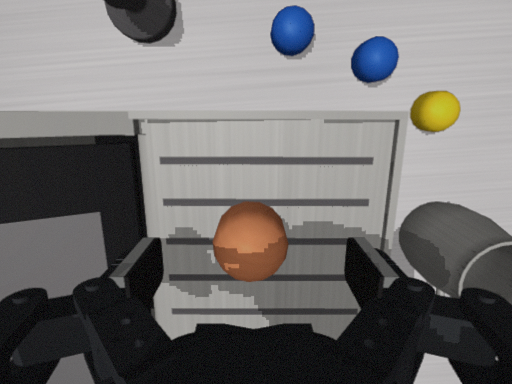

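```bash
python3 - <<'E'
from station import manip
from h import *
sc=manip.get_calibration('scene');sd=manip.get_calibration('side')
for n,p in [('capsF tip inner',(290,310)),('capsF outer',(258,292)),('flapF inner',(465,346)),('flapF outer',(492,342)),('elbow flap bot',(525,295)),('elb outer',(552,270))]:
    print(n,onplane(sc,(p[0]/3.81+190,p[1]/3.75+110),.640,0).round(4))
for p in [(415,417),(441,417)]: print(onplane(sd,(p[0]/640*170+150,p[1]/600*160+60),-.03,1))
E
```

```text
capsF tip inner [ 0.64   -0.0158  0.1843]
capsF outer [ 0.64   -0.0313  0.1919]
flapF inner [0.64   0.0664 0.1817]
flapF outer [0.64   0.0782 0.1872]
elbow flap bot [0.64   0.0893 0.2185]
elb outer [0.64   0.0989 0.2352]
[ 0.61989699 -0.03        0.18236827]
[ 0.63266711 -0.03        0.1816064 ]
```

>>> apply_moves(motion=[[85.4, 0, 0.3, 0, 0], [85.4, 0, 0.6, 0, 0], [85.4, 0, 0.75, 0, 0], [85.4, 0, 0.75, 0, 0], [85.4, 0, 0.75, 0, 0]])

```text
t: 3.4
tcp_pos: [0.6296, 0.024, 0.1399]
tool_rot: [-0.025, -0.707, 0.707, 0.025]
force: [0.0, 0.1, 0.5]
finger_gap: 1.0
```

```bash
python3 - <<'E'
from station import manip
from h import *
s=manip.sense(); print(s['tcp_pos'],s['t'],s['force'])
for n in ["scene","side"]:
    im=manip.snapshot(n)[:,:,::-1]; cv2.imwrite(f"pics/{n}3.png",im)
    c=manip.get_calibration(n)
s=cv2.imread('pics/scene3.png')[140:240,220:353]; d=cv2.imread('pics/side3.png')[130:200,220:313]
cv2.imwrite('pics/z3.png',cv2.resize(s,(798,600),interpolation=cv2.INTER_CUBIC))
cv2.imwrite('pics/d3.png',cv2.resize(d,(744,560),interpolation=cv2.INTER_CUBIC))
E
```

```text
[0.62963662 0.02400633 0.13986437] 3.4 [0.04839956 0.12372938 0.48538405]
```

View pics/z3.png

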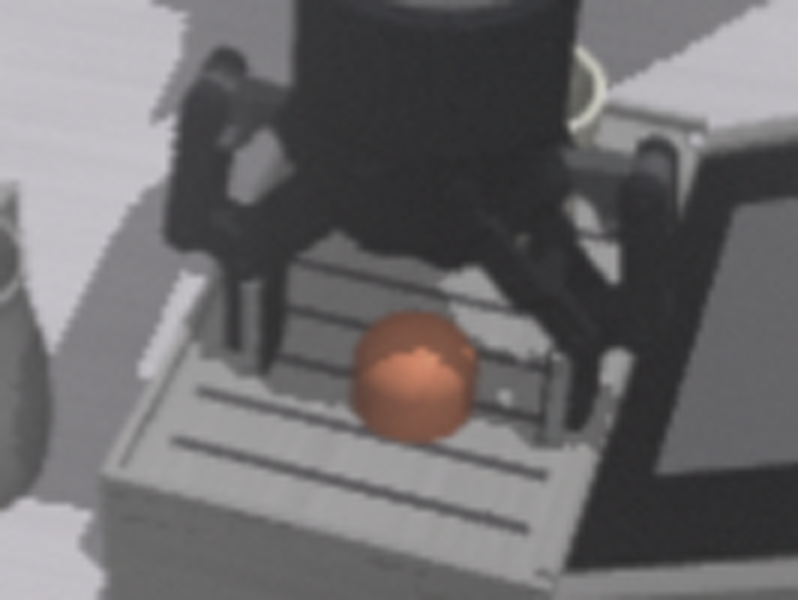

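View pics/d3.png

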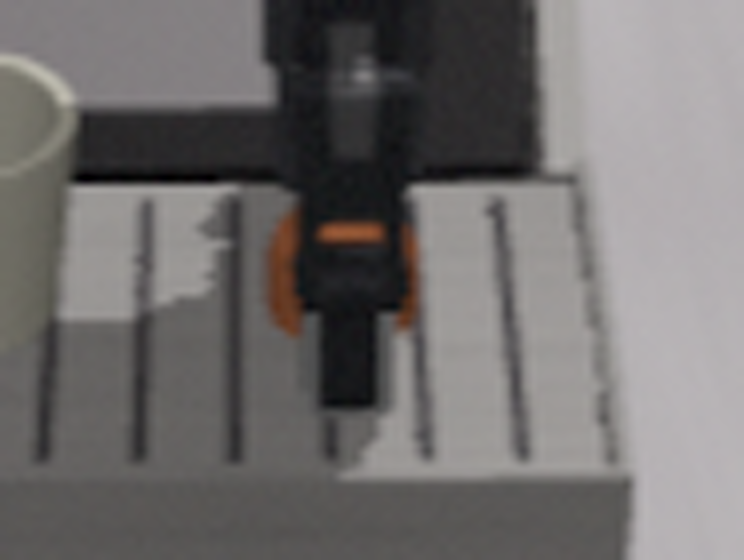

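```bash
python3 - <<'E'
from station import manip
from h import *
sc=manip.get_calibration('scene');sd=manip.get_calibration('side')
for n,p in [('capsF',(262,372)),('flapF inner',(553,442)),('flap outer',(590,428)),('elbow bot',(625,352))]:
    print(n,onplane(sc,(p[0]/6+220,p[1]/6+140),.6406,0).round(4))
for y in (-.033,-.019): print(onplane(sd,(220+350/8,130+408/8),y,1))
# landing plane refs: side outer rim top px row & capsule bottom
print('caps bottom side/scene', onplane(sc,(220+412/6,140+441/6),.150), 'expect x ~.6309+.019 front')
E
```

```text
capsF [ 0.6406 -0.0199  0.1611]
flapF inner [0.6406 0.0693 0.1551]
flap outer [0.6406 0.0795 0.1636]
elbow bot [0.6406 0.086  0.1956]
[ 0.62630977 -0.033       0.16167602]
[ 0.62776579 -0.019       0.15109165]
caps bottom side/scene [0.64624743 0.02815883 0.15      ] expect x ~.6309+.019 front
```

>>> apply_moves(motion=[[85.4, 0, 0.07, 0, 0], [85.4, 0, 0.07, -0.15, 0], [85.4, 0, 0.07, -0.3, 0], [85.4, 0, 0.07, -0.45, 0], [85.4, 0, 0.07, -0.6, 0], [85.4, 0, 0.07, -0.7, 0], [85.4, 0, 0.07, -0.7, 0], [85.4, 0, 0.07, -0.7, 0]])

```text
t: 4.5
tcp_pos: [0.6311, 0.0452, 0.1379]
tool_rot: [0.025, 0.707, -0.706, -0.025]
force: [-0.7, 0.8, 1.4]
finger_gap: 0.999
```

```bash
python3 - <<'E'
from station import manip
from h import *
s=manip.sense(); print(s['tcp_pos'],s['t'],s['force'])
for n in ["scene","wrist"]:
    im=manip.snapshot(n)[:,:,::-1]; cv2.imwrite(f"pics/{n}4.png",im)
    c=manip.get_calibration(n)
    for q in blob(im): print(n,q,onplane(c,q[0],.164))
s=cv2.imread('pics/scene4.png')[140:240,240:373]
cv2.imwrite('pics/z4.png',cv2.resize(s,(798,600),interpolation=cv2.INTER_CUBIC))
E
```

```text
[0.63108455 0.04524315 0.137883  ] 4.5 [-0.70628545  0.75044344  1.40633436]
scene (array([290.91954023, 202.76436782]), array([283, 193,  15,  19, 174], dtype=int32)) [0.63241509 0.02853952 0.164     ]
wrist (array([298.82382427, 265.24635117]), array([ 256,  217,   90,   97, 6783], dtype=int32)) [0.63295553 0.0269715  0.164     ]
```

View pics/z4.png

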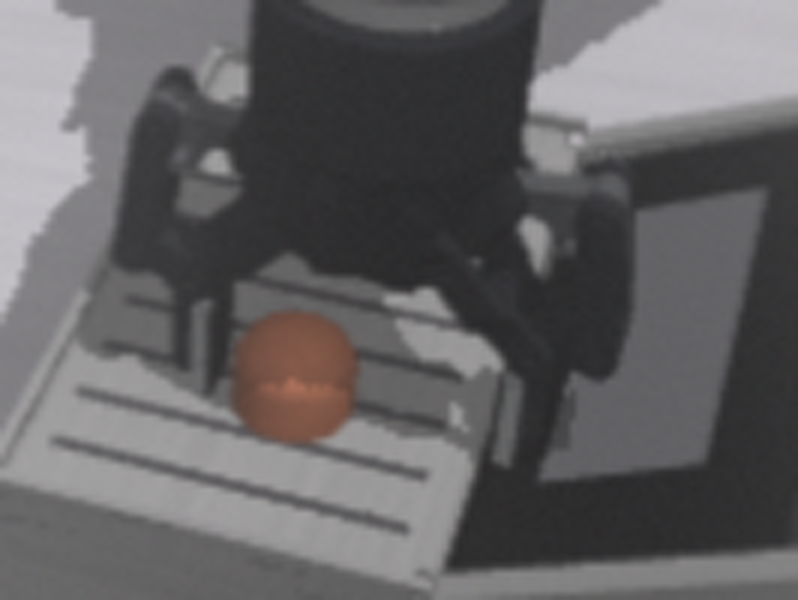

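View pics/wrist4.png

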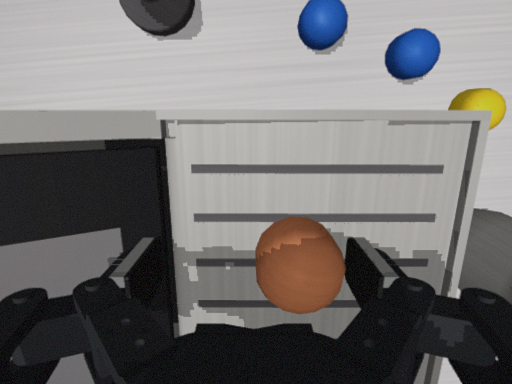

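>>> apply_moves(motion=[[85.4, 0, 0.03, 0, 0], [85.4, 0, 0.06, 0, 0], [85.4, 0, 0.06, 0, 0]])

```text
t: 4.97
tcp_pos: [0.6311, 0.045, 0.1369]
tool_rot: [-0.025, -0.707, 0.707, 0.024]
force: [-1.3, 0.6, 6.0]
finger_gap: 0.998
```

```bash
python3 - <<'E'
from station import manip
from h import *
s=manip.sense(); print(s['tcp_pos'],s['t'],s['force'])
for n in ["side"]:
    im=manip.snapshot(n)[:,:,::-1]; cv2.imwrite(f"pics/{n}5.png",im)
d=cv2.imread('pics/side5.png')[90:190,200:333]
cv2.imwrite('pics/d5.png',cv2.resize(d,(798,600),interpolation=cv2.INTER_CUBIC))
E
```

```text
[0.63107694 0.04501563 0.13687036] 4.975 [-1.33531684  0.5602295   6.04623137]
```

View pics/d5.png

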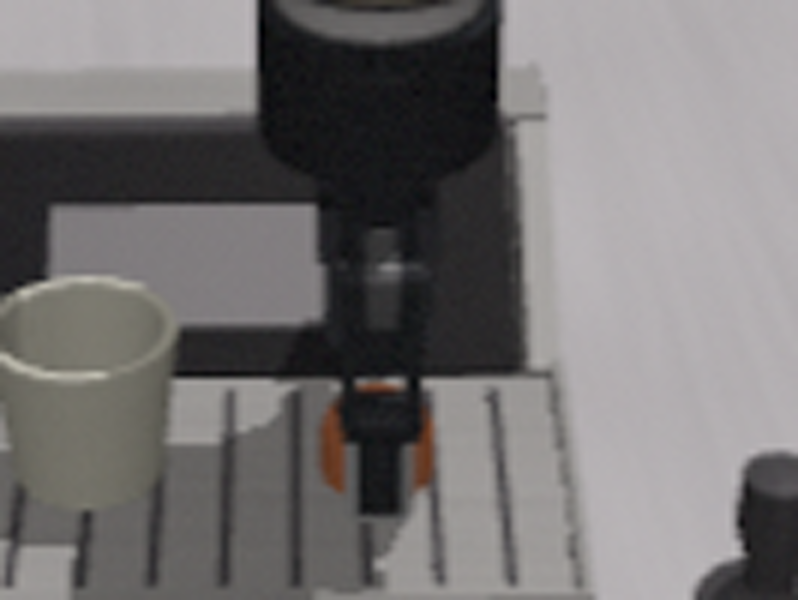

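>>> apply_moves(motion=[[85.4, 0, -0.12, 0, 0], [85.4, 0, -0.12, -0.15, 0], [85.4, 0, -0.12, -0.3, 0], [85.4, 0, -0.12, -0.45, 0], [85.4, 0, -0.12, -0.6, 0], [85.4, 0, -0.12, -0.75, 0], [85.4, 0, -0.12, -0.9, 0], [85.4, 0, -0.12, -1.05, 0], [85.4, 0, -0.12, -1.2, 0], [85.4, 0, -0.12, -1.3, 0], [85.4, 0, -0.12, -1.3, 0]])

```text
t: 6.4
tcp_pos: [0.6337, 0.0842, 0.1396]
tool_rot: [0.025, 0.707, -0.707, -0.025]
force: [-0.2, -2.6, 1.3]
finger_gap: 1.005
```

```bash
python3 - <<'E'
from station import manip
from h import *
s=manip.sense(); print(s['tcp_pos'],s['t'],s['force'])
for n in ["scene","wrist"]:
    im=manip.snapshot(n)[:,:,::-1]; cv2.imwrite(f"pics/{n}6.png",im)
    c=manip.get_calibration(n)
    for q in blob(im): print(n,q,onplane(c,q[0],.164))
s=cv2.imread('pics/scene6.png')[140:240,250:383]
cv2.imwrite('pics/z6.png',cv2.resize(s,(798,600),interpolation=cv2.INTER_CUBIC))
E
```

```text
[0.63366422 0.08419822 0.13955067] 6.4 [-0.1920665  -2.57408843  1.29762152]
scene (array([309.07983193, 206.25210084]), array([301, 197,  16,  20, 238], dtype=int32)) [0.63262163 0.06156324 0.164     ]
wrist (array([307.92199759, 265.13593844]), array([ 265,  218,   89,   95, 6628], dtype=int32)) [0.63436739 0.06179882 0.164     ]
```

View pics/z6.png

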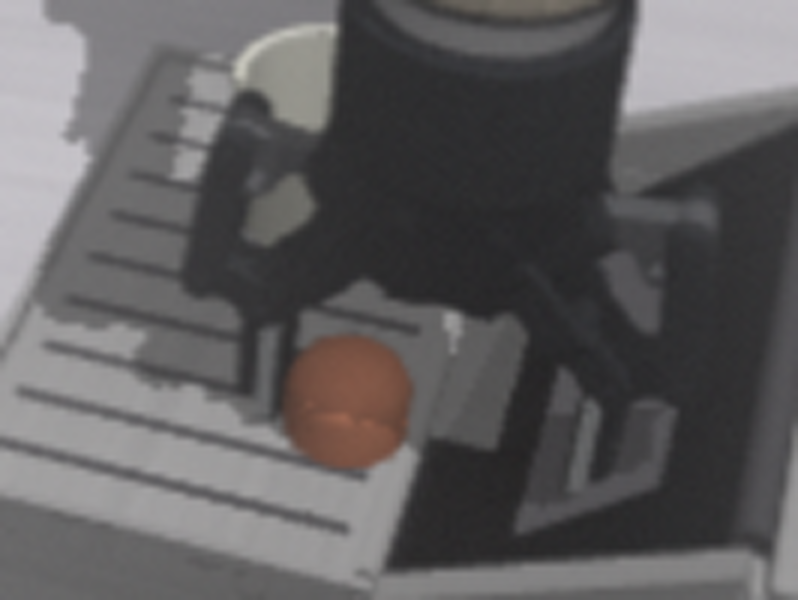

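View pics/wrist6.png

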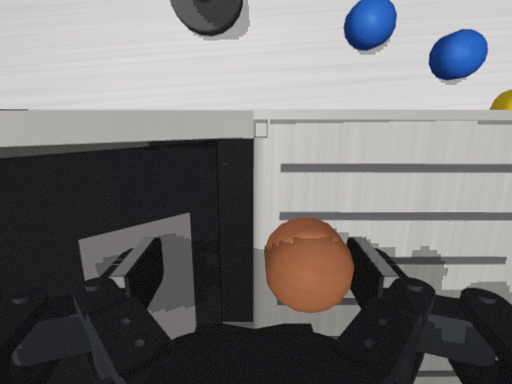

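>>> apply_moves(motion=[[85.4, 0, 0, -0.15, 0], [85.4, 0, 0, -0.3, 0], [85.4, 0, 0, -0.45, 0], [85.4, 0, 0, -0.6, 0], [85.4, 0, 0, -0.75, 0], [85.4, 0, 0, -0.85, 0], [85.4, 0, 0, -0.85, 0], [85.4, 0, 0, -0.85, 0]])

```text
t: 7.5
tcp_pos: [0.6351, 0.1087, 0.1391]
tool_rot: [-0.024, -0.706, 0.707, 0.025]
force: [-0.8, -6.8, -0.0]
finger_gap: 1.001
```

```bash
python3 - <<'E'
from station import manip
from h import *
s=manip.sense(); print(s['tcp_pos'],s['t'],s['force'])
for n in ["scene","wrist"]:
    im=manip.snapshot(n)[:,:,::-1]; cv2.imwrite(f"pics/{n}7.png",im)
    c=manip.get_calibration(n)
    for q in blob(im): print(n,q,onplane(c,q[0],.164))
s=cv2.imread('pics/scene7.png')[140:240,250:383]
cv2.imwrite('pics/z7.png',cv2.resize(s,(798,600),interpolation=cv2.INTER_CUBIC))
E
```

```text
[0.63505594 0.10867851 0.13905581] 7.5 [-0.79326621 -6.82443157 -0.04799077]
wrist (array([243.21527778, 189.19849537]), array([ 221,  167,   46,   47, 1728], dtype=int32)) [0.67128514 0.11136438 0.164     ]
```

View pics/z7.png

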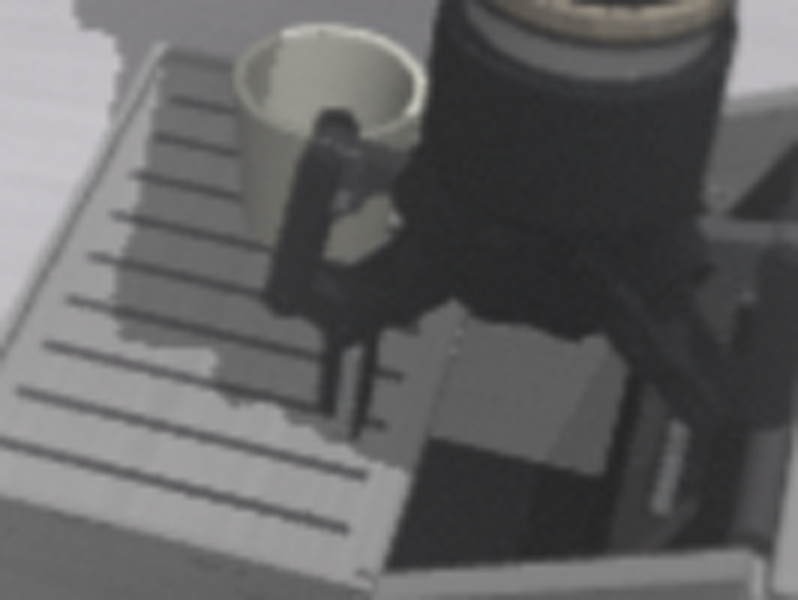

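View pics/wrist7.png

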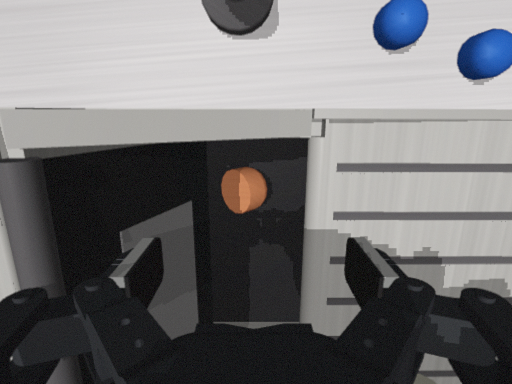

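The capsule has dropped inside: in the wrist view it lies small at (243,189) inside the mouth, and the landing is empty. Next I draw the hand back level, so the flap closes with the finger, and then go up.

>>> apply_moves(motion=[[85.4, 0, 0, 0.3, 0], [85.4, 0, 0, 0.6, 0], [85.4, 0, 0, 0.9, 0], [85.4, 0, 0, 1.2, 0], [85.4, 0, 0, 1.5, 0], [85.4, 0, 0, 1.8, 0], [85.4, 0, 0, 2.1, 0], [85.4, 0, 0, 2.4, 0], [85.4, 0, 0, 2.65, 0], [85.4, 0, 0, 2.85, 0], [85.4, 0, 0, 2.85, 0], [85.4, 0, -0.2, 2.85, 0]])

```text
t: 9.1
tcp_pos: [0.629, 0.0242, 0.1452]
tool_rot: [0.024, 0.707, -0.707, -0.025]
force: [0.0, 0.8, -0.1]
finger_gap: 0.997
```

>>> apply_moves(motion=[[85.4, 0, -0.4, 0, 0], [85.4, 0, -0.8, 0, 0], [85.4, 0, -1.2, 0, 0], [85.4, 0, -1.6, 0, 0], [85.4, 0, -2.0, 0, 0], [85.4, 0, -2.5, 0, 0], [85.4, 0, -3.0, 0, 0], [85.4, 0, -3.5, 0, 0], [85.4, 0, -4.0, 0, 0], [85.4, 0, -4.0, 0, 0]])

```text
t: 10.35
tcp_pos: [0.6304, 0.0239, 0.2673]
tool_rot: [-0.026, -0.707, 0.707, 0.023]
force: [-0.4, 0.7, 0.0]
finger_gap: 1.003
```

```bash
python3 - <<'E'
from station import manip
from h import *
s=manip.sense(); print(s['tcp_pos'],s['t'],s['force'])
for n in ["scene","side","wrist"]:
    im=manip.snapshot(n)[:,:,::-1]; cv2.imwrite(f"pics/{n}8.png",im); print(n,blob(im))
E
```

```text
[0.63041622 0.02392993 0.26733212] 10.35 [-0.43981325  0.69389482  0.04488633]
scene []
side []
wrist [(array([183.        , 164.79032258]), array([182, 152,   3,  27,  62], dtype=int32))]
```

View pics/scene8.png

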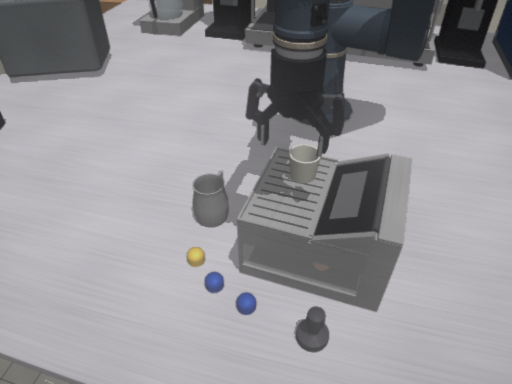

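View pics/wrist8.png

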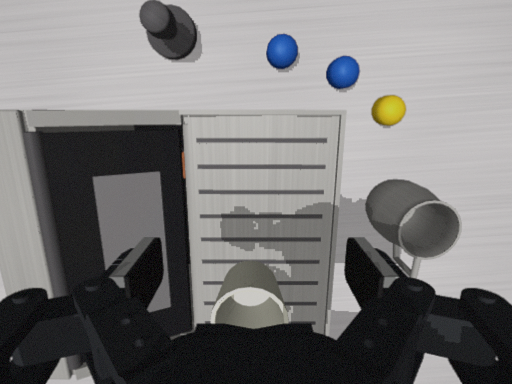

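View pics/side8.png

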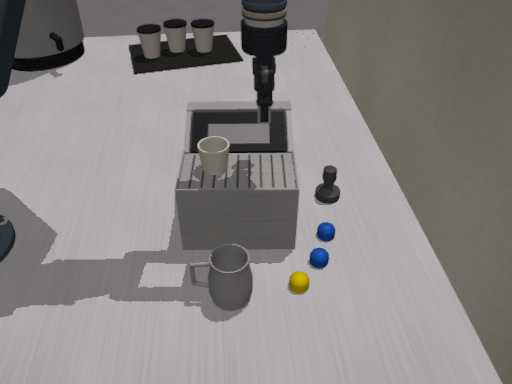

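```bash
python3 - <<'E'
from h import *
a=cv2.imread('pics/scene1.png');b=cv2.imread('pics/scene8.png')
d=cv2.absdiff(a,b).max(2); print('flap',d[170:230,335:385].mean(),d[170:230,335:385].max(),'jug',d[175:225,193:215].mean(),'tamper',d[305:350,295:330].mean(),d[305:350,295:330].max(),'balls',d[245:315,185:260].mean())
e=cv2.absdiff(cv2.imread('pics/side0.png'),cv2.imread('pics/side8.png')).max(2); print('side cup',e[138:176,198:230].mean(),'jug',e[245:308,190:252].mean(),'flap lower',e[143:153,195:225].mean())
cv2.imwrite('pics/z8.png',cv2.resize(np.hstack([a[140:300,235:420],b[140:300,235:420]]),None,fx=2.1,fy=2.6,interpolation=cv2.INTER_CUBIC))
E
```

```text
flap 1.4053333333333333 6 jug 1.43 tamper 1.4723809523809523 4 balls 1.7582857142857142
side cup 5.665296052631579 jug 5.425755248335894 flap lower 7.053333333333334
```

View pics/z8.png

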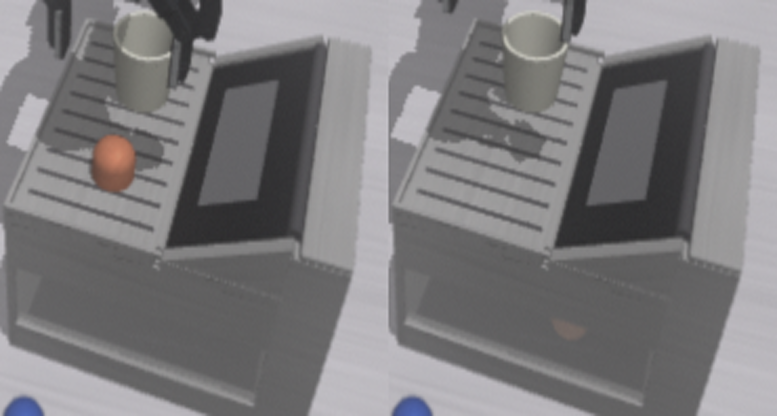

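The flap looks exactly as it did when shut (mean difference 1.4, which is image noise). The capsule lies on the floor inside, seen through the side window, and nothing else has moved. I hand the job in.

```bash
python3 - <<'E'
from station import manip
print(manip.sign_off(), manip.sense()['t'])
E
```

```text
the job is handed in; nothing more can be done
the job is handed in; nothing more can be done
```

The copper capsule is inside the waste station, the flap has sprung shut, and the job is handed in at about 10.5 s of the 32 s allowed.

**What I did:** I turned the open gripper in line with the push direction, so the capsule stood between the two fingers. Moving level, the front finger pushed the flap open and held it, at up to about 7 N. The rear finger slid the capsule over the edge without lifting or pinching it. I then drew the hand back level, so the flap closed with the finger, and raised it clear.

**Last checks:**
- **Capsule:** it shows through the side window, lying on the station's floor.
- **Flap:** the scene view matches the shut flap from before the push, to within image noise.
- **Other things:** the jug, tamper and look-alikes match their earlier pictures. The cup showed no visible shift by eye, and its side-view difference was small.
- **Hand:** it is clear of everything, with the force reading back to near zero.

**What disagreed:**
- **Finger height:** the pictures put the open fingertips 16 to 19 mm behind the TCP. When I lowered the hand, the rear finger touched the landing lightly, at about 6 N. That fits the stated 13 mm, so I raised the hand about 3 mm before pushing.
- **Order at the start:** when the rear finger first reached the capsule, the flap was only slightly open, because the spacing of the fingers allows no more. It was wide open well before the capsule reached the edge.

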